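# Rake the ceramic blocks level on the drying tray

## Task

Take the rake from its stand and, with the rake alone, spread the four heaped ceramic blocks over the long drying tray into one even layer: one block lying near the middle of each of the four fields between the yellow lines, none on top of another. Then lay the rake back in the notches of its stand. Do not touch the blocks with the gripper or push them out of the tray, and leave the bottles and other things round about standing where they are.

Things in the scene. Friction and masses are not known exactly. Their poses are not given: they have to be found in the camera images.
- bed (a point): centre of the floor of the dark steel drying tray (fixed to the worktop, 4 mm above it). The bed is 336 mm long along this point's y and 110 mm wide along its x, inside a 4 mm thick rim that stands 18 mm above the bed floor. Three flat painted yellow lines across it divide it into four fields, each 84 mm long along y.
- field_0 (a point): middle of tray field 1 of 4 on the bed floor, -126 mm along y from the bed's centre; axes as bed
- field_1 (a point): middle of tray field 2 of 4 on the bed floor, -42 mm along y from the bed's centre; axes as bed
- field_2 (a point): middle of tray field 3 of 4 on the bed floor, 42 mm along y from the bed's centre; axes as bed
- field_3 (a point): middle of tray field 4 of 4 on the bed floor, 126 mm along y from the bed's centre; axes as bed
- block_a_center (a point): white ceramic honeycomb block, 64 x 38 x 18 mm, about 70 g, loose on the tray. Its pose is that of the block's centre; x runs along the 64 mm side, y along the 38 mm side, z along the 18 mm height (up at the start). At the start three blocks lie in a row on the bed floor, crosswise, some 64 mm apart centre to centre (clear gaps about 15 to 30 mm), anywhere along the bed, and one lies lengthwise on top of two of them, bridging their gap.
- block_b_center (a point): white ceramic block like block_a, same sizes and axes
- block_c_center (a point): white ceramic block like block_a, same sizes and axes
- block_d_center (a point): white ceramic block like block_a, same sizes and axes
- rake_grip (a point): centre of the rake's handle at the place to grip. The rake (140 g) has a level handle along this point's x, 18 mm square, light wood, from 90 mm behind this point to 30 mm ahead of it, then aluminium to the head. At the start it lies in its stand, handle level, and can be lifted straight up.
- rake_head (a point): middle of the bottom of the rake's tines: 75 mm ahead (+x) of the grip centre and 90 mm below it. The head is a comb 80 mm wide (along y) and 8 mm thick at the tines, 10 mm at the cross bar (along x); its six tines and cross bar reach 40 mm up from the tips and a 14 mm wide stem joins it to the handle above. Both faces can push.
- rest_seat (a point): where the centre of the rake's grip belongs in the blue stand, 102 mm above the worktop. x runs along the stored handle. The stand (fixed) has a foot plate 130 x 80 x 8 mm and two uprights 10 mm thick, 45 mm ahead of and behind this point (80 mm clear between them), 48 mm wide, each with a flared notch whose floor is 93 mm and cheeks about 109 mm above the worktop; the notch is 22 mm wide at its floor and about 34 mm at its top.
- bottle_center (a point): centre of the tall clear laboratory bottle with a white cap, 63 mm across, 113 mm tall, standing just beyond one end of the tray (it and the tin may change places)
- tin_center (a point): centre of the white metal tin, 65 mm across, 53 mm tall, standing beyond the other end of the tray
- wash_bottle_center (a point): centre of the squeeze wash bottle, 86 x 65 mm, 188 mm tall, behind the tray near the furnace
- tape_center (a point): centre of the tape roll lying flat, 100 mm across, 25 mm high
- crucible_center (a point): centre of the loose white porcelain crucible, 43 mm across, 28 mm high
- block_a: the same block as block_a_center; origin at the centre of its underside
- block_b: the same block as block_b_center; origin at the centre of its underside
- block_c: the same block as block_c_center; origin at the centre of its underside
- block_d: the same block as block_d_center; origin at the centre of its underside
- rake: the rake; origin 90 mm below the grip centre

How it is judged:
On the way, in this order (a step that is already met when the one before it is completed fails the run):
1. the rake is lifted out of its stand (z of rake_grip in the frame of rest_seat above 0.03 m), for 0.1 s.
2. one block lies in each field of the tray (((y of block_a_center in the frame of field_0 between -0.028 and 0.028 m and x of block_a_center in the frame of field_0 between -0.055 and 0.055 m and z of block_a_center in the frame of field_0 below 0.023 m) or (y of block_b_center in the frame of field_0 between -0.028 and 0.028 m and x of block_b_center in the frame of field_0 between -0.055 and 0.055 m and z of block_b_center in the frame of field_0 below 0.023 m) or (y of block_c_center in the frame of field_0 between -0.028 and 0.028 m and x of block_c_center in the frame of field_0 between -0.055 and 0.055 m and z of block_c_center in the frame of field_0 below 0.023 m) or (y of block_d_center in the frame of field_0 between -0.028 and 0.028 m and x of block_d_center in the frame of field_0 between -0.055 and 0.055 m and z of block_d_center in the frame of field_0 below 0.023 m)) and ((y of block_a_center in the frame of field_1 between -0.028 and 0.028 m and x of block_a_center in the frame of field_1 between -0.055 and 0.055 m and z of block_a_center in the frame of field_1 below 0.023 m) or (y of block_b_center in the frame of field_1 between -0.028 and 0.028 m and x of block_b_center in the frame of field_1 between -0.055 and 0.055 m and z of block_b_center in the frame of field_1 below 0.023 m) or (y of block_c_center in the frame of field_1 between -0.028 and 0.028 m and x of block_c_center in the frame of field_1 between -0.055 and 0.055 m and z of block_c_center in the frame of field_1 below 0.023 m) or (y of block_d_center in the frame of field_1 between -0.028 and 0.028 m and x of block_d_center in the frame of field_1 between -0.055 and 0.055 m and z of block_d_center in the frame of field_1 below 0.023 m)) and ((y of block_a_center in the frame of field_2 between -0.028 and 0.028 m and x of block_a_center in the frame of field_2 between -0.055 and 0.055 m and z of block_a_center in the frame of field_2 below 0.023 m) or (y of block_b_center in the frame of field_2 between -0.028 and 0.028 m and x of block_b_center in the frame of field_2 between -0.055 and 0.055 m and z of block_b_center in the frame of field_2 below 0.023 m) or (y of block_c_center in the frame of field_2 between -0.028 and 0.028 m and x of block_c_center in the frame of field_2 between -0.055 and 0.055 m and z of block_c_center in the frame of field_2 below 0.023 m) or (y of block_d_center in the frame of field_2 between -0.028 and 0.028 m and x of block_d_center in the frame of field_2 between -0.055 and 0.055 m and z of block_d_center in the frame of field_2 below 0.023 m)) and ((y of block_a_center in the frame of field_3 between -0.028 and 0.028 m and x of block_a_center in the frame of field_3 between -0.055 and 0.055 m and z of block_a_center in the frame of field_3 below 0.023 m) or (y of block_b_center in the frame of field_3 between -0.028 and 0.028 m and x of block_b_center in the frame of field_3 between -0.055 and 0.055 m and z of block_b_center in the frame of field_3 below 0.023 m) or (y of block_c_center in the frame of field_3 between -0.028 and 0.028 m and x of block_c_center in the frame of field_3 between -0.055 and 0.055 m and z of block_c_center in the frame of field_3 below 0.023 m) or (y of block_d_center in the frame of field_3 between -0.028 and 0.028 m and x of block_d_center in the frame of field_3 between -0.055 and 0.055 m and z of block_d_center in the frame of field_3 below 0.023 m))), for 0.2 s.
3. the rake is back in its stand (x of rake_grip in the frame of rest_seat between -0.03 and 0.03 m and y of rake_grip in the frame of rest_seat between -0.01 and 0.01 m and z of rake_grip in the frame of rest_seat between -0.008 and 0.008 m and angle between the x axis of rake_grip and the x axis of rest_seat, either way round below 0.15 rad), for 0.2 s.
At the end, for the whole second after the job is handed in: each field holds one block lying on the bed floor, its centre within 28 mm of the field's middle along the tray; the rake lies in both notches of its stand, grip centre within 30 mm along the handle, 10 mm sideways and 8 mm in height of the seat, handle in line within 0.15 rad; all at rest (all of step 2 and all of step 3 and linear speed of each of block_a, block_b, block_c, block_d, rake below 0.02 m/s); the robot touches nothing.
It fails at once if the gripper or arm touches a block (more than 1 N) (contact force between any of the fingers, the arm and block_a above 1 N or contact force between any of the fingers, the arm and block_b above 1 N or contact force between any of the fingers, the arm and block_c above 1 N or contact force between any of the fingers, the arm and block_d above 1 N).
It fails at once if a block leaves the tray ((x of block_a_center in the frame of bed above 0.062 m or x of block_a_center in the frame of bed below -0.062 m) or (y of block_a_center in the frame of bed above 0.175 m or y of block_a_center in the frame of bed below -0.175 m) or (x of block_b_center in the frame of bed above 0.062 m or x of block_b_center in the frame of bed below -0.062 m) or (y of block_b_center in the frame of bed above 0.175 m or y of block_b_center in the frame of bed below -0.175 m) or (x of block_c_center in the frame of bed above 0.062 m or x of block_c_center in the frame of bed below -0.062 m) or (y of block_c_center in the frame of bed above 0.175 m or y of block_c_center in the frame of bed below -0.175 m) or (x of block_d_center in the frame of bed above 0.062 m or x of block_d_center in the frame of bed below -0.062 m) or (y of block_d_center in the frame of bed above 0.175 m or y of block_d_center in the frame of bed below -0.175 m)).
It fails at once if a bottle, the tin, the tape roll or the crucible is moved by more than 20 mm (distance of any of bottle_center, tin_center, wash_bottle_center, tape_center, crucible_center from where it was at the start of the episode above 0.02 m).
It also fails if it takes over 61 s, if anything falls off the work surface, if the arm or the gripper's body presses on something with over 40 N, if the wrist force passes 120 N, or if a joint passes its speed limit or range.

## Robot

A 6-joint arm with a two-finger parallel gripper is mounted at the origin on a cart in front of the work surface, level with it; the furniture and walls round the work are solid. World frame = base frame: x ahead of the robot, y to its left, z up, the work surface at z = 0. Lengths are in m, angles in rad, forces in N, time in s.
With the tool pointing down it reaches from about 0.25 to 0.775 m from the base axis. Payload 4 kg.
Tool frame: the origin (TCP) lies at the very end of the fingers, on their centre line; the grasp point (between the pads) lies 19 mm behind it (robot.pinch_z is the distance from the TCP to the grasp point, in m); z points along the fingers, y is the line along which they close (so a half turn about z gives the same grasp; the last joint's range is limited). The gripper opens to 94 mm and grips with 3 to 60 N. Pads are 16 mm wide; open, the fingers measure 119 mm over their backs; the gripper's body (75 mm by 177 mm) begins 78 mm behind the grasp point.
Start: joints at [1.074, 0.087, 1.371, -0, 1.684, -0.103], TCP at [0.211, 0.508, 0.206] pointing down, gripper open.
Joint ranges: [-3.1, 3.1], [-0.76, 2.03], [0.27, 2.55], [-1.08, 4.22], [0.17, 2.65], [-2.57, 2.57]. Speed limits (rad/s): [2.79, 2.79, 3.14, 3.14, 3.14, 3.14].

## Interface

Orientations are given as [roll, pitch, yaw] about the fixed x, y, z axes, in that order (R = Rz(yaw) Ry(pitch) Rx(roll)).
In Python, from bench import robot gives the robot as it stands.
- The arm moves only by the tool arm_command, never from a script. Its argument "targets" is one flat list of numbers, 7 for each row, row after row: the turn, a rotation vector about the tool's x, y, z in degrees, then the shift along the tool's x, y, z in mm, then the closure, from -1 (fully open) to 1 (shut). In form: [ax, ay, az, x, y, z, hand, ax, ay, az, x, y, z, hand, ...]. A call has 1 to 20 rows; each row is the pose to reach, as a shift and turn from the pose commanded when the call began, along the tool's axes at that moment; what a row does not reach only later rows make up. A row lasts 1/10 s, in which the tool goes at most 50 mm and 8.59 degrees, less where a joint would pass 70% of its speed; a pose out of reach is approached as far as the arm can. A call with a gripper value outside its range is refused whole. The fingers move at their own pace and stop on an object; the grip force is fixed at half the most. Time passes only in rows, so rows that repeat a pose let the fingers close. It gives the time, the measured TCP pose, the force, the opening and the grip force at its end, in the units of the state.
- robot.get_obs(): the state, without advancing time (a new reading comes with each control period).
- robot.snapshot(name): name is "scene" or "top"; returns a dict with "color" (420x560x3 uint8, red, green, blue), "range_z" (420x560 float32, m along the optical axis (not along the pixel's ray), 0 where there is no reading), "fx", "fy", "cx", "cy" (pixels), "T" (4x4, takes a point from camera to world coordinates). Camera axes: x right, y down, z forward; pixel columns grow to the right and rows downward; lengths in m; the calibration is good to about 2 mm. A picture is of the moment at which its call begins.
- robot.close_job(): hands the job in; it is judged then, once.
The state is a dict: "time": time; "joint_positions": joint angles; "qvel": joint speeds; "joint_torque": joint torques, N m; "tool_pos": TCP position; "ee_rot": TCP orientation; "wrist_force": force on the tool from outside, world axes, zero at the start; "wrist_torque": the same for the moment, N m; "width": finger opening in m; "finger_force": force on a finger pad.
Only numpy, scipy, OpenCV 4.12 (cv2) and the standard library are available. Lean on these libraries where they do the work, as an engineer would, in place of code of your own. Each camera call takes 0.05 s, during which the arm holds its last target. There are 200 camera calls.

## Working session

There is one attempt and no reset: what is moved stays moved. The work goes in short steps, Python scripts to look and compute and a tool call to move; the robot and the scene stay as the last step left them, time stands still between calls to the robot, and variables do not carry over. Pictures are saved under pics/ and viewed, at most 10 in all, crops included, and the job is handed in when it is done.

Besides the shell and the picture viewer there is one more tool, called after "Emit:" as a command line: name --argument value ..., lists and objects as JSON in quotes. arm_command: Moves the arm, as the interface text tells. Its arguments: {"type":"object","properties":{"targets":{"type":"array"}},"required":["targets"]}

```bash
mkdir -p pics; cat > h.py <<'E'
import numpy as np,cv2
from bench import robot
def snap(n):
    s=robot.snapshot(n); z=s["range_z"]; v,u=np.mgrid[0:420,0:560]
    P=np.stack([(u-s["cx"])/s["fx"]*z,(v-s["cy"])/s["fy"]*z,z],-1)
    W=P@s["T"][:3,:3].T+s["T"][:3,3]; W[z==0]=np.nan
    return s,W
def save(s,n): cv2.imwrite("pics/"+n,cv2.cvtColor(s["color"],cv2.COLOR_RGB2BGR))
E
python3 - <<'E'
from h import *
s,W=snap("top"); save(s,"top0.png"); print(s["T"].round(3),s["fx"])
np.save("W0.npy",W);np.save("C0.npy",s["color"])
s2,W2=snap("scene"); save(s2,"sc0.png"); print(s2["T"].round(3))
print(robot.get_obs())
E
```

```text
[[-2.500e-02 -9.780e-01  2.090e-01  2.730e-01]
 [-1.000e+00  2.500e-02 -5.000e-03  5.500e-02]
 [-1.000e-03 -2.090e-01 -9.780e-01  1.365e+00]
 [ 0.000e+00  0.000e+00  0.000e+00  1.000e+00]] 460.43804521222023
[[ 0.901 -0.333  0.277  0.154]
 [-0.433 -0.682  0.59  -0.789]
 [-0.007 -0.651 -0.759  1.171]
 [ 0.     0.     0.     1.   ]]
{'time': 0.1, 'joint_positions': array([ 1.07391465e+00,  8.78990434e-02,  1.37204006e+00, -2.09791532e-05,
        1.68358171e+00, -1.03083586e-01]), 'qvel': array([-1.14339260e-03, -2.63849615e-03, -5.08240860e-03, -1.22341446e-03,
        1.59090905e-05,  5.97597627e-05]), 'joint_torque': array([ 1.25537477e-03, -3.41254771e+01, -3.03300405e+01,  7.18740234e-02,
        3.05135746e-02, -9.49340847e-05]), 'tool_pos': array([0.21081365, 0.50748926, 0.20444339]), 'ee_rot': array([-3.13967259e+00, -1.77669754e-04,  2.74779205e+00]), 'wrist_force': array([ 0.71402303, -0.23463286, -0.2798564 ]), 'wrist_torque': array([-0.010065  ,  0.02823492,  0.01151733]), 'finger_force': 0.0, 'width': 0.09357121131674338}
```

View pics/top0.png

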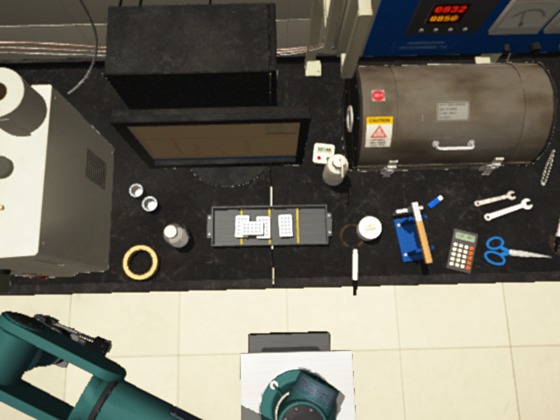

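View pics/sc0.png

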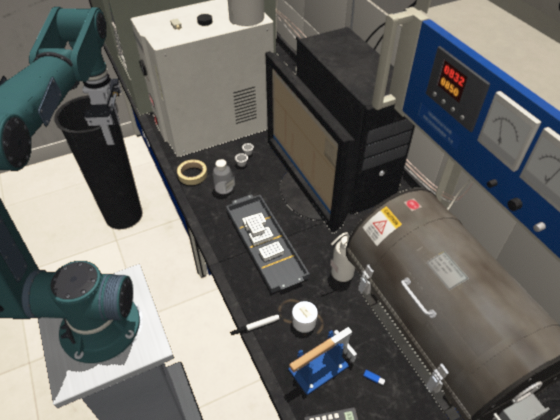

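The top view shows the tray around (270,226) with two bridged blocks at (252,227) and a single one at (286,226). The rake is at (420,232) with its head toward the top, the bottle at (176,235), and the tin at (369,228).

```bash
python3 - <<'E'
from h import *
W=np.load("W0.npy");C=np.load("C0.npy")
hsv=cv2.cvtColor(C,cv2.COLOR_RGB2HSV)
def reg(m,u0,u1,v0,v1):
    o=np.zeros_like(m); o[v0:v1,u0:u1]=m[v0:v1,u0:u1]; return o
def comps(m,name,mn=8):
    n,l,st,c=cv2.connectedComponentsWithStats(m.astype(np.uint8))
    for i in range(1,n):
        if st[i,4]<mn: continue
        p=W[l==i]; p=p[~np.isnan(p[:,0])]
        r=cv2.minAreaRect((p[:,:2]*1000).astype(np.float32))
        print(name,st[i,4],c[i].round(1),'med',np.median(p,0).round(3),'rect',[np.round(a,1) for a in r],'z',np.percentile(p[:,2],[5,95]).round(3))
yel=(hsv[...,0]>15)&(hsv[...,0]<35)&(hsv[...,1]>110)&(hsv[...,2]>90)
comps(reg(yel,205,335,195,255),'yel',5)
wh=(hsv[...,1]<60)&(hsv[...,2]>150)
t=reg(wh,215,328,205,248)
comps(t&(W[...,2]>0.015)&(W[...,2]<.03),'low'); comps(t&(W[...,2]>.032),'high')
blue=(hsv[...,0]>100)&(hsv[...,0]<125)&(hsv[...,1]>120)
comps(reg(blue,390,445,190,275),'blue',20)
rk=reg((W[...,2]>.095)&(W[...,2]<.14),385,445,190,275)
comps(rk,'rakehigh',10)
wood=rk&(hsv[...,1]>70)&(hsv[...,0]<25)
comps(wood,'wood',10)
rim=reg((W[...,2]>.014)&(W[...,2]<.032),200,340,195,255)
comps(rim,'rim',60)
for a,b,c_,d in [(160,190,220,250),(355,385,214,242)]:
    comps(reg(W[...,2]>.035,a,b,c_,d),'obj',20)
im=cv2.cvtColor(C,cv2.COLOR_RGB2BGR)
a=cv2.resize(im[195:260,205:345],(700,325),interpolation=cv2.INTER_CUBIC);b=cv2.resize(im[190:275,385:450],(286,374)) if 0 else cv2.resize(im[190:245,385:525],(700,275),interpolation=cv2.INTER_CUBIC)
cv2.imwrite("pics/z.png",np.vstack([a,b]))
E
```

```text
yel 15 [241.1 211.7] med [0.558 0.153 0.003] rect [array([558.6, 152.6]), array([15.8,  6.4]), np.float64(2.2)] z [-0.     0.007]
yel 21 [269.  211.9] med [0.556 0.068 0.002] rect [array([555.8,  68.1]), array([ 6.1, 24. ]), np.float64(88.6)] z [-0.001  0.007]
yel 87 [297.1 223.8] med [ 0.519 -0.016  0.003] rect [array([514.7, -15.2]), array([  6.5, 103.8]), np.float64(88.2)] z [-0.002  0.008]
yel 18 [241.1 240.6] med [0.471 0.153 0.002] rect [array([468.6, 153.4]), array([ 6.3, 21. ]), np.float64(89.7)] z [0.001 0.013]
yel 11 [269.4 240.4] med [0.471 0.07  0.003] rect [array([469.5,  70. ]), array([ 5.9, 14.1]), np.float64(88.8)] z [-0.003  0.007]
low 269 [285.3 225.3] med [0.512 0.021 0.02 ] rect [array([511. ,  20.7]), array([63.9, 37.8]), np.float64(1.7)] z [0.017 0.025]
low 161 [240.2 224.5] med [0.524 0.157 0.02 ] rect [array([512.3, 150.1]), array([36.5, 62.2]), np.float64(86.6)] z [0.017 0.025]
low 184 [264.5 226.2] med [0.51  0.081 0.021] rect [array([507.7,  86.7]), array([35.8, 61. ]), np.float64(88.8)] z [0.017 0.025]
high 282 [251.5 228. ] med [0.502 0.119 0.039] rect [a
[... 1129 characters left out ...]
.1, 119.6]), np.float64(89.4)] z [0.015 0.025]
rim 276 [285.3 225.3] med [0.512 0.021 0.02 ] rect [array([511.3,  20.5]), array([64.4, 38. ]), np.float64(0.8)] z [0.016 0.025]
rim 172 [240.5 225.2] med [0.519 0.155 0.02 ] rect [array([511.2, 148.4]), array([41.8, 63.1]), np.float64(88.7)] z [0.016 0.025]
rim 193 [264.4 226.6] med [0.51  0.081 0.021] rect [array([507.7,  86.7]), array([35.8, 61. ]), np.float64(88.8)] z [0.016 0.025]
obj 427 [175.  234.6] med [0.48  0.332 0.082] rect [array([484.9, 339.1]), array([59.6, 62. ]), np.float64(25.2)] z [0.045 0.114]
obj 410 [369.5 227.8] med [ 0.492 -0.222  0.05 ] rect [array([ 492.4, -223. ]), array([62.8, 63.5]), np.float64(43.2)] z [0.044 0.055]
```

View pics/z.png

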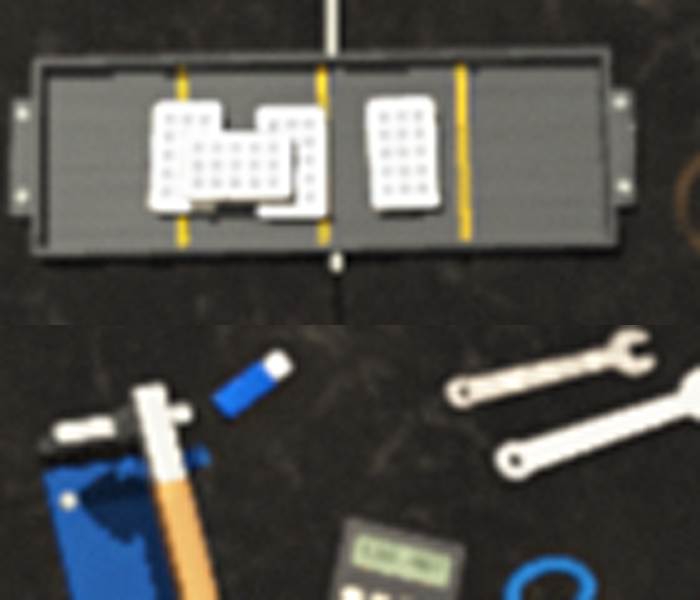

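The crop shows three blocks on the floor at y ≈ .149, .085 and .021, with block D bridging the first two. The rake head lies toward +x. My plan is to push the free block to −y, slide D off between it and its neighbour, then adjust the others. First I'll move above the rake.

Emit:
arm_command --targets '[0, 0, 150.3, -570, -695, -60, -1, 0, 0, 150.3, -570, -695, -60, -1, 0, 0, 150.3, -570, -695, -60, -1, 0, 0, 150.3, -570, -695, -60, -1, 0, 0, 150.3, -570, -695, -60, -1, 0, 0, 150.3, -570, -695, -60, -1, 0, 0, 150.3, -570, -695, -60, -1, 0, 0, 150.3, -570, -695, -60, -1, 0, 0, 150.3, -570, -695, -60, -1, 0, 0, 150.3, -570, -695, -60, -1, 0, 0, 150.3, -570, -695, -60, -1, 0, 0, 150.3, -570, -695, -60, -1, 0, 0, 150.3, -570, -695, -60, -1, 0, 0, 150.3, -570, -695, -60, -1, 0, 0, 150.3, -570, -695, -60, -1, 0, 0, 150.3, -570, -695, -60, -1, 0, 0, 150.3, -570, -695, -60, -1, 0, 0, 150.3, -570, -695, -60, -1, 0, 0, 150.3, -570, -695, -60, -1, 0, 0, 150.3, -570, -695, -60, -1]'

```text
time: 2.1
tool_pos: [0.4704, -0.3533, 0.2633]
ee_rot: [-3.138, 0.002, 0.123]
wrist_force: [-0.1, 0.7, -0.2]
width: 0.0936
finger_force: 0.0
```

```bash
cat >> h.py <<'E'
def delta(x,y,z,yaw):
    "tool-axes shift (mm) and az (deg) from the measured pose to TCP x,y,z, yaw deg, pointing down"
    from scipy.spatial.transform import Rotation as R
    o=robot.get_obs(); A=R.from_euler('xyz',o["ee_rot"]); B=R.from_euler('xyz',[np.pi,0,np.radians(yaw)])
    return (np.degrees((A.inv()*B).as_rotvec()).round(1).tolist()+(A.inv().apply(np.array([x,y,z])-o["tool_pos"])*1000).round(1).tolist())
def st():
    o=robot.get_obs(); print(round(o["time"],2),o["tool_pos"].round(4),np.degrees(o["ee_rot"]).round(1),'w',round(o["width"],4),'F',o["wrist_force"].round(1),'M',o["wrist_torque"].round(2),o["finger_force"],o["joint_positions"].round(2))
E
python3 - <<'E'
from h import *
W=np.load("W0.npy")
p=W[150:190,322:352].reshape(-1,3); p=p[p[:,2]>.05]
print(p.min(0),p.max(0),np.median(p,0))
st(); print(delta(.4704,-.3537,.083,7.1))
E
```

```text
[ 0.61282884 -0.16552505  0.05023268] [ 0.72861468 -0.09811213  0.1893101 ] [ 0.65619178 -0.12942989  0.11809389]
2.1 [ 0.4704 -0.3533  0.2633] [-1.798e+02  1.000e-01  7.100e+00] w 0.0936 F [-0.1  0.7 -0.2] M [0.   0.17 0.01] 0.0 [-0.74  0.17  1.16  0.    1.81  0.71]
[-0.2, 0.1, -0.0, 0.4, 1.1, 180.3]
```

Emit:
arm_command --targets '[0, 0, 0, 0, 1, 50, -1, 0, 0, 0, 0, 1, 100, -1, 0, 0, 0, 0, 1, 140, -1, 0, 0, 0, 0, 1, 165, -1, 0, 0, 0, 0, 1, 180, -1, 0, 0, 0, 0, 1, 180, -1, 0, 0, 0, 0, 1, 180, 1, 0, 0, 0, 0, 1, 180, 1, 0, 0, 0, 0, 1, 180, 1, 0, 0, 0, 0, 1, 180, 1, 0, 0, 0, 0, 1, 180, 1, 0, 0, 0, 0, 1, 180, 1, 0, 0, 0, 0, 1, 180, 1, 0, 0, 0, 0, 1, 180, 1, 0, 0, 0, 0, 1, 180, 1]'

```text
time: 3.6
tool_pos: [0.4708, -0.3536, 0.0853]
ee_rot: [-3.141, 0.0, 0.125]
wrist_force: [0.8, -0.7, -0.6]
width: 0.0252
finger_force: 0.0
```

```bash
python3 - <<'E'
from h import *
st(); s,W=snap("top"); save(s,"g.png")
E
```

```text
3.6 [ 0.4708 -0.3536  0.0853] [-180.     0.     7.1] w 0.0252 F [ 0.8 -0.7 -0.6] M [-0.05  0.14 -0.01] 0.0 [-0.74  0.23  1.45  0.    1.46  0.71]
```

Emit:
arm_command --targets '[0, 0, 0, 0, 0, 0, 1, 0, 0, 0, 0, 0, 0, 1, 0, 0, 0, 0, 0, 0, 1, 0, 0, 0, 0, 0, 0, 1, 0, 0, 0, 0, 0, 0, 1]'

```text
time: 4.15
tool_pos: [0.4709, -0.3536, 0.0854]
ee_rot: [-3.142, 0.0, 0.125]
wrist_force: [-0.8, -1.2, 0.2]
width: 0.0177
finger_force: 30.0
```

Emit:
arm_command --targets '[0, 0, 0, 0, 0, -15, 1, 0, 0, 0, 0, 0, -40, 1, 0, 0, 0, 0, 0, -75, 1, 0, 0, 0, 0, 0, -110, 1, 0, 0, 0, 0, 0, -140, 1, 0, 0, 0, 0, 0, -150, 1, 0, 0, -8, 7, -32, -150, 1, 0, 0, -16, 15, -64, -150, 1, 0, 0, -24, 23, -96, -150, 1, 0, 0, -32, 30, -128, -150, 1, 0, 0, -40, 38, -160, -150, 1, 0, 0, -48, 46, -192, -150, 1, 0, 0, -56, 53, -224, -150, 1, 0, 0, -64, 60, -256, -150, 1, 0, 0, -72, 68, -288, -150, 1, 0, 0, -80, 75, -312, -150, 1, 0, 0, -82.3, 77, -325, -150, 1, 0, 0, -82.3, 77, -325, -150, 1, 0, 0, -82.3, 77, -325, -150, 1]'

```text
time: 6.05
tool_pos: [0.5067, -0.0222, 0.2351]
ee_rot: [-3.141, 0.001, 1.559]
wrist_force: [-0.2, 0.3, -1.5]
width: 0.0176
finger_force: 30.0
```

```bash
python3 - <<'E'
from h import *
st(); s,W=snap("top"); s2,_=snap("scene")
a=s["color"][150:275,190:400]; a=cv2.resize(a,(672,400)); b=s2["color"][150:300,180:380]
b=cv2.resize(b,(533,400)); im=np.hstack([a[:, :],b])[:, :]; im=cv2.resize(im,(800,int(400*800/1205)))
cv2.imwrite("pics/a.png",cv2.cvtColor(im,cv2.COLOR_RGB2BGR))
# head seen by depth
z=W[...,2]; m=np.zeros_like(z,bool); m[180:260,205:345]=1
m&=(z>.14)&(z<.22)&(W[...,1]>.02)&(W[...,1]<.09)
p=W[m]; print(len(p)); print(p.min(0),p.max(0),np.median(p,0))
E
```

```text
6.05 [ 0.5067 -0.0222  0.2351] [-180.     0.    89.3] w 0.0176 F [-0.2  0.3 -1.5] M [-0.11  0.06  0.01] 29.97980833053589 [-0.16 -0.01  1.41 -0.    1.74 -0.14]
84
[0.46544383 0.04878633 0.1596442 ] [0.54443969 0.05880359 0.21257569] [0.49110914 0.054011   0.19774889]
```

View pics/a.png

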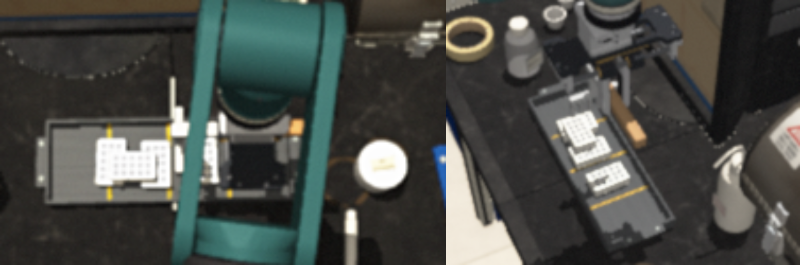

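Emit:
arm_command --targets '[0, 0, 0, 0, 0, 0, 1, 0, 0, 0, 0, 0, 40, 1, 0, 0, 0, 0, 0, 80, 1, 0, 0, 0, 0, 0, 115, 1, 0, 0, 0, 0, 0, 140, 1, 0, 0, 0, 0, 0, 150, 1, 0, 0, 0, 0, 0, 154, 1, 0, 0, 0, 0, 0, 154, 1, 0, 0, 0, -6, 0, 154, 1, 0, 0, 0, -14, 0, 154, 1, 0, 0, 0, -24, 0, 154, 1, 0, 0, 0, -34, 0, 154, 1, 0, 0, 0, -44, 0, 154, 1, 0, 0, 0, -54, 0, 154, 1, 0, 0, 0, -64, 0, 154, 1, 0, 0, 0, -72, 0, 154, 1, 0, 0, 0, -79, 0, 154, 1, 0, 0, 0, -84, 0, 154, 1, 0, 0, 0, -88, 0, 154, 1, 0, 0, 0, -88, 0, 154, 1]'

```text
time: 8.15
tool_pos: [0.506, -0.1101, 0.0814]
ee_rot: [-3.141, 0.0, 1.56]
wrist_force: [-0.0, -0.3, -1.5]
width: 0.0178
finger_force: 30.0
```

```bash
python3 -c "
from h import *
st()"
```

```text
8.15 [ 0.506  -0.1101  0.0814] [-180.     0.    89.4] w 0.0178 F [-0.  -0.3 -1.5] M [-0.09  0.07 -0.05] 29.979878067970276 [-0.32  0.07  1.63 -0.    1.43 -0.31]
```

Emit:
arm_command --targets '[0, 0, 0, 6, 0, 0, 1, 0, 0, 0, 6, 0, -40, 1, 0, 0, 0, 8, 0, -80, 1, 0, 0, 0, 40, 0, -95, 1, 0, 0, 0, 85, 0, -95, 1, 0, 0, 0, 130, 0, -95, 1, 0, 0, 0, 170, 0, -95, 1, 0, 0, 0, 195, 0, -95, 1, 0, 0, 0, 203, 0, -95, 1, 0, 0, 0, 203, 0, -95, 1]'

```text
time: 9.15
tool_pos: [0.5078, 0.0944, 0.1764]
ee_rot: [-3.141, 0.0, 1.563]
wrist_force: [0.0, -0.2, -1.6]
width: 0.018
finger_force: 30.0
```

```bash
cat >> h.py <<'E'
def look(n):
    st()
    s,W=snap("top"); s2,W2=snap("scene")
    a=cv2.resize(s["color"][195:260,205:345],(560,260),interpolation=cv2.INTER_CUBIC)
    b=cv2.resize(s2["color"][180:300,200:340],(560,480),interpolation=cv2.INTER_CUBIC)
    im=np.hstack([a,b[:260]]) if 0 else np.vstack([a,b]); im=cv2.resize(im,(454,600))
    cv2.imwrite("pics/"+n,cv2.cvtColor(im,cv2.COLOR_RGB2BGR))
    for nm,c,w in(("top",s["color"],W),("scene",s2["color"],W2)):
        h=cv2.cvtColor(c,cv2.COLOR_RGB2HSV); z=w[...,2]
        base=(h[...,1]<60)&(h[...,2]>140)&(abs(w[...,0]-.513)<.055)&(abs(w[...,1]-.0685)<.168)
        for lab,lo,hi in(("low",.0155,.028),("high",.031,.046)):
            k,l,t,_=cv2.connectedComponentsWithStats((base&(z>lo)&(z<hi)).astype(np.uint8))
            for i in range(1,k):
                if t[i,4]<40: continue
                p=w[l==i]; r=cv2.minAreaRect((p[:,:2]*1000).astype(np.float32))
                print(nm,lab,t[i,4],[np.round(q,1) for q in r],'ext x',(1000*np.percentile(p[:,0],[2,98])).round(),'y',(1000*np.percentile(p[:,1],[2,98])).round(), 'z',np.median(p[:,2]).round(3))
E
python3 -c "
from h import *
look('b.png')"
```

```text
9.15 [0.5078 0.0944 0.1764] [-180.     0.    89.6] w 0.018 F [ 0.  -0.2 -1.6] M [-0.09  0.06  0.05] 29.97990846633911 [ 0.07  0.02  1.5  -0.    1.62  0.08]
top low 275 [array([508.3, -58. ]), array([65.6, 38. ]), np.float64(0.8)] ext x [477. 540.] y [-76. -40.] z 0.02
top low 80 [array([506. , 159.4]), array([15.2, 47.9]), np.float64(89.4)] ext x [482. 528.] y [152. 167.] z 0.02
top high 41 [array([503.4, 146.1]), array([ 9.3, 34.8]), np.float64(88.7)] ext x [487. 521.] y [142. 151.] z 0.039
scene low 50 [array([537.9, 142.7]), array([42.2, 16.9]), np.float64(85.5)] ext x [529. 546.] y [122. 161.] z 0.02
scene low 166 [array([509.2,  80.4]), array([65.3, 39.6]), np.float64(1.4)] ext x [477. 540.] y [ 62. 100.] z 0.02
scene low 250 [array([509.4, -61.8]), array([65. , 41.2]), np.float64(1.2)] ext x [478. 540.] y [-82. -44.] z 0.02
scene high 220 [array([504.6, 114.6]), array([66.2, 39.5]), np.float64(89.0)] ext x [485. 523.] y [ 82. 144.] z 0.037
```

View pics/b.png

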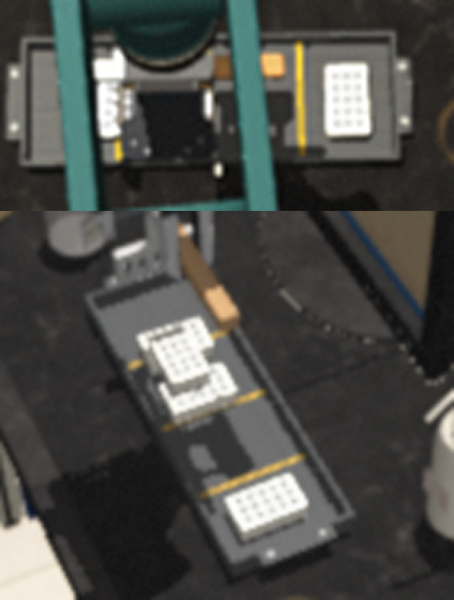

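A now sits at y = −.058, and D still rests on B and C. Next I'll push D off toward −y with the tines just above the block tops.

Emit:
arm_command --targets '[0, 0, 0, 0, 0, 35, 1, 0, 0, 0, 0, 0, 65, 1, 0, 0, 0, 0, 0, 76, 1, 0, 0, 0, 0, 0, 76, 1, 0, 0, 0, -12, 0, 76, 1, 0, 0, 0, -20, 0, 76, 1, 0, 0, 0, -28, 0, 76, 1, 0, 0, 0, -36, 0, 76, 1, 0, 0, 0, -44, 0, 76, 1, 0, 0, 0, -52, 0, 76, 1, 0, 0, 0, -60, 0, 76, 1, 0, 0, 0, -68, 0, 76, 1, 0, 0, 0, -76, 0, 76, 1, 0, 0, 0, -84, 0, 76, 1, 0, 0, 0, -91, 0, 76, 1, 0, 0, 0, -98, 0, 76, 1, 0, 0, 0, -105, 0, 76, 1, 0, 0, 0, -111, 0, 76, 1, 0, 0, 0, -117, 0, 76, 1, 0, 0, 0, -117, 0, 76, 1]'

```text
time: 11.25
tool_pos: [0.5069, -0.0243, 0.1005]
ee_rot: [3.142, 0.0, 1.56]
wrist_force: [-0.0, -0.1, -1.5]
width: 0.0176
finger_force: 30.0
```

```bash
python3 -c "
from h import *
look('c.png')"
```

```text
11.25 [ 0.5069 -0.0243  0.1005] [180.    0.   89.4] w 0.0176 F [-0.  -0.1 -1.5] M [-0.11  0.08 -0.01] 29.993899762630463 [-0.16  0.04  1.63 -0.    1.47 -0.15]
top low 260 [array([511.3, 149.3]), array([38.1, 62.8]), np.float64(86.7)] ext x [482. 542.] y [131. 167.] z 0.021
top low 258 [array([506.7,  86.7]), array([35.8, 62.9]), np.float64(88.9)] ext x [477. 538.] y [ 69. 105.] z 0.021
top low 63 [array([497.7,   8.4]), array([20.8, 27.9]), np.float64(87.9)] ext x [484. 511.] y [-2. 18.] z 0.02
scene low 128 [array([501.4,  15.3]), array([37.8, 47. ]), np.float64(4.8)] ext x [484. 520.] y [-8. 36.] z 0.021
scene low 108 [array([508.9, -64.1]), array([38.1, 61.3]), np.float64(89.0)] ext x [479. 539.] y [-83. -50.] z 0.02
```

View pics/c.png

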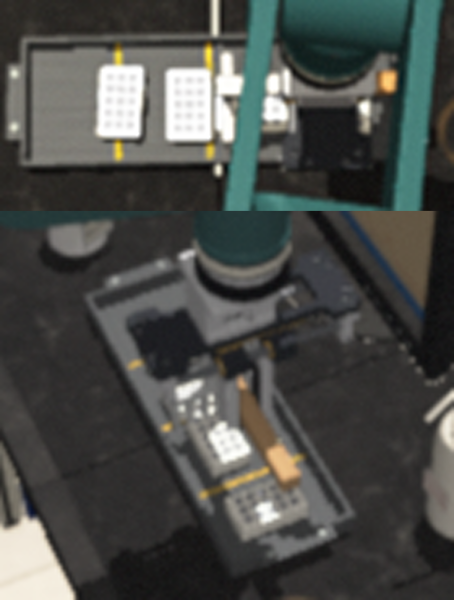

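D landed flat in field 1's neighbour at y ≈ .014, and C (.087) and B (.149) have not moved. I'll push B to +y first, then C.

Emit:
arm_command --targets '[0, 0, 0, 4, 0, 0, 1, 0, 0, 0, 4, 0, -35, 1, 0, 0, 0, 36, 0, -35, 1, 0, 0, 0, 62, 0, -35, 1, 0, 0, 0, 67.5, 0, -35, 1, 0, 0, 0, 67.5, 0, -35, 1, 0, 0, 0, 67.5, 0, -5, 1, 0, 0, 0, 67.5, 0, 14, 1, 0, 0, 0, 67.5, 0, 19, 1, 0, 0, 0, 67.5, 0, 19, 1, 0, 0, 0, 74, 0, 19, 1, 0, 0, 0, 82, 0, 19, 1, 0, 0, 0, 91, 0, 19, 1, 0, 0, 0, 100, 0, 19, 1, 0, 0, 0, 108, 0, 19, 1, 0, 0, 0, 115, 0, 19, 1, 0, 0, 0, 119, 0, 19, 1, 0, 0, 0, 121, 0, 19, 1, 0, 0, 0, 121, 0, 19, 1]'

```text
time: 13.25
tool_pos: [0.508, 0.0979, 0.0814]
ee_rot: [-3.141, -0.0, 1.561]
wrist_force: [-1.4, 0.5, -1.0]
width: 0.0178
finger_force: 30.0
```

```bash
python3 -c "
from h import *
look('d.png')"
```

```text
13.25 [0.508  0.0979 0.0814] [-180.    -0.    89.5] w 0.0178 F [-1.4  0.5 -1. ] M [-0.08  0.03 -0.02] 29.993923902511597 [0.08 0.07 1.63 0.   1.43 0.09]
top low 265 [array([508.4, -57.6]), array([38.3, 64.3]), np.float64(89.3)] ext x [477. 540.] y [-76. -40.] z 0.02
top low 130 [array([510.6, 205.1]), array([61. , 18.5]), np.float64(0.2)] ext x [480. 541.] y [196. 214.] z 0.021
top low 75 [array([500.8,  11.1]), array([26.8, 34. ]), np.float64(89.3)] ext x [484. 517.] y [-2. 23.] z 0.021
scene low 200 [array([499.3,  45.7]), array([ 41.8, 110.4]), np.float64(5.6)] ext x [479. 519.] y [-8. 86.] z 0.02
scene low 246 [array([509.5, -62.7]), array([43.3, 63.5]), np.float64(89.2)] ext x [478. 540.] y [-82. -44.] z 0.02
```

Emit:
arm_command --targets '[0, 0, 0, -5, 0, 0, 1, 0, 0, 0, -5, 0, -40, 1, 0, 0, 0, -25, 0, -58, 1, 0, 0, 0, -60, 0, -58, 1, 0, 0, 0, -95, 0, -58, 1, 0, 0, 0, -113, 0, -58, 1, 0, 0, 0, -117, 0, -58, 1, 0, 0, 0, -117, 0, -58, 1, 0, 0, 0, -117, 0, -25, 1, 0, 0, 0, -117, 0, -5, 1, 0, 0, 0, -117, 0, 0, 1, 0, 0, 0, -117, 0, 0, 1, 0, 0, 0, -110, 0, 0, 1, 0, 0, 0, -102, 0, 0, 1, 0, 0, 0, -94, 0, 0, 1, 0, 0, 0, -88, 0, 0, 1, 0, 0, 0, -85.5, 0, 0, 1, 0, 0, 0, -85.5, 0, 0, 1]'

```text
time: 15.15
tool_pos: [0.5073, 0.0127, 0.0817]
ee_rot: [3.141, -0.001, 1.562]
wrist_force: [0.3, 1.0, -0.9]
width: 0.018
finger_force: 30.0
```

Emit:
arm_command --targets '[0, 0, 0, -5, 0, 0, 1, 0, 0, 0, -5, 0, -40, 1, 0, 0, 0, -5, 0, -85, 1, 0, 0, 0, -5, 0, -130, 1, 0, 0, 0, -40, 0, -150, 1, 0, 0, 0, -80, 0, -155, 1, 0, 0, 0, -120, 0, -155, 1, 0, 0, 0, -160, 0, -155, 1, 0, 0, 0, -200, 0, -155, 1, 0, 0, 0, -200, 0, -155, 1, 0, 0, 0, -200, 0, -155, 1]'

```text
time: 16.25
tool_pos: [0.5047, -0.189, 0.2357]
ee_rot: [-3.14, -0.001, 1.558]
wrist_force: [-0.2, 0.0, -1.2]
width: 0.0177
finger_force: 30.0
```

```bash
python3 -c "
from h import *
look('e.png'); print(delta(.4709,-.3536,.235,7.1))"
```

```text
16.25 [ 0.5047 -0.189   0.2357] [-1.799e+02 -1.000e-01  8.930e+01] w 0.0177 F [-0.2  0.  -1.2] M [-0.08  0.09 -0.05] 29.99718725681305 [-0.46  0.06  1.34  0.    1.74 -0.45]
top low 271 [array([508.1, -58. ]), array([64.9, 37.8]), np.float64(0.6)] ext x [477. 540.] y [-76. -40.] z 0.02
top low 255 [array([510.1, 196.4]), array([36.4, 62. ]), np.float64(89.3)] ext x [480. 540.] y [178. 214.] z 0.021
top low 260 [array([507.4,  89.7]), array([35.8, 61.3]), np.float64(88.8)] ext x [478. 538.] y [ 72. 108.] z 0.021
top low 264 [array([500. ,  27.7]), array([59.4, 37. ]), np.float64(88.2)] ext x [481. 518.] y [-2. 57.] z 0.021
scene low 195 [array([512. , 191.2]), array([43.2, 64.7]), np.float64(88.7)] ext x [481. 543.] y [171. 211.] z 0.02
scene low 167 [array([502.2,  84.4]), array([42.8, 50. ]), np.float64(87.2)] ext x [478. 527.] y [ 64. 103.] z 0.02
scene low 223 [array([502.4,  23. ]), array([66.1, 39.4]), np.float64(89.6)] ext x [483. 520.] y [-9. 54.] z 0.02
scene low 252 [array([509.9, -63.8]), array([41. , 65.6]), np.float64(89.8)] ext x [478. 540.] y [-83. -44.] z 0.02
[-0.1, -0.0, 82.4, -166.5, -32.6, 1.1]
```

View pics/e.png

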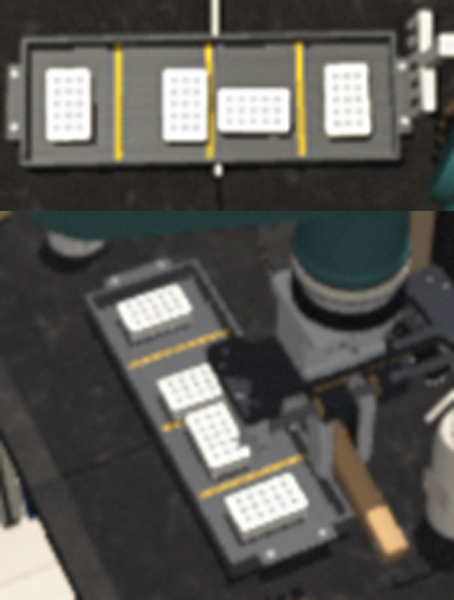

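All four blocks now lie flat, one per field: y = .196, .090, .028 and −.058 against field middles .1945, .1105, .0265 and −.0575. The head rode over the block on that last stroke, so before storing the rake I'll check whether it slipped in the grip.

```bash
python3 - <<'E'
from h import *
t=robot.get_obs()["tool_pos"]
for n in("top","scene"):
    s,W=snap(n); h=cv2.cvtColor(s["color"],cv2.COLOR_RGB2HSV)
    L=(W-t)*1000
    near=(abs(L[...,0])<45)&(L[...,2]>-110)&(L[...,2]<60)
    wood=near&(h[...,1]>80)&(h[...,0]>3)&(h[...,0]<25)&(L[...,1]<40)&(L[...,1]>-120)&(L[...,2]>-10)
    p=L[wood]; p=p[~np.isnan(p[:,0])]
    if len(p)>10:
        print(n,'wood',len(p),np.percentile(p,[2,50,98],axis=0).round(0).tolist())
        for a in range(-110,40,20):
            q=p[(p[:,1]>a)&(p[:,1]<=a+20)]
            if len(q)>4: print('  y',a,len(q),'ztop',np.percentile(q[:,2],90).round(1),'x',np.percentile(q[:,0],[5,95]).round(1))
    hd=near&(L[...,1]>58)&(L[...,1]<110)
    p=L[hd]; print(n,'head',len(p),np.percentile(p,[1,50,99],axis=0).round(0).tolist())
    for lo,hi in((-90,-70),(-70,-50),(-50,-30),(-30,-10),(-10,10),(10,40)):
        q=p[(p[:,2]>lo)&(p[:,2]<=hi)]
        if len(q)>3: print('  z',lo,len(q),'y',np.percentile(q[:,1],[3,50,97]).round(1),'x',np.percentile(q[:,0],[3,97]).round(1))
    save(s,n+"_f.png")
    if n=="scene": c=s["color"][190:300,240:380]
cv2.imwrite("pics/f.png",cv2.cvtColor(cv2.resize(c,(700,550),interpolation=cv2.INTER_CUBIC),cv2.COLOR_RGB2BGR))
E
```

```text
top wood 31 [[-11.0, -88.0, -4.0], [-9.0, -82.0, 10.0], [4.0, -64.0, 14.0]]
  y -90 26 ztop 12.0 x [-11.2   3.4]
  y -70 5 ztop 14.6 x [-11.5  -9.8]
top head 300 [[-40.0, 59.0, -59.0], [-2.0, 84.0, -22.0], [39.0, 93.0, 39.0]]
  z -70 29 y [86.9 91.7 93.5] x [-36.2  36.9]
  z -50 42 y [86.4 89.8 92.2] x [-39.9  36.4]
  z -30 132 y [78.6 84.7 89.3] x [-38.5  37.2]
  z -10 15 y [76.2 83.9 85.3] x [-8.1  4.2]
  z 10 81 y [58.7 72.8 82.5] x [-8.2  5.7]
scene wood 352 [[-10.0, -92.0, 2.0], [-2.0, -48.0, 15.0], [8.0, 4.0, 27.0]]
  y -110 22 ztop 11.6 x [-8.8  6. ]
  y -90 71 ztop 14.1 x [-10.2   5.9]
  y -70 76 ztop 17.6 x [-10.1   6.6]
  y -50 76 ztop 19.8 x [-9.6  6.7]
  y -30 69 ztop 24.4 x [-9.1  5.7]
  y -10 37 ztop 27.4 x [-5.3  8.1]
scene head 50 [[-40.0, 71.0, -62.0], [-5.0, 80.0, -41.0], [15.0, 88.0, -7.0]]
  z -70 20 y [79.9 81.5 88. ] x [-39.2  14.5]
  z -50 9 y [79.6 81.5 82.8] x [-39.5 -34.8]
  z -30 17 y [72.4 74.4 77.6] x [-6.4  6.5]
  z -10 4 y [71.  71.9 72.5] x [-4.8  0.6]
```

View pics/f.png

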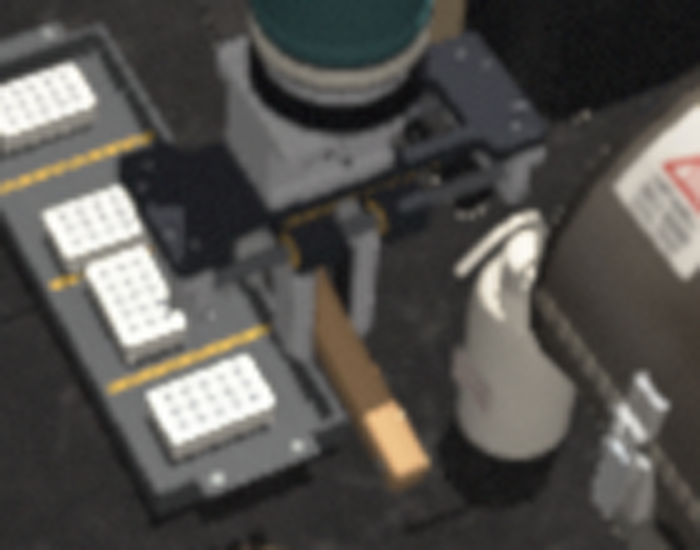

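The picture and depth data show the rake pitched about 9° head-up in the grip: the handle top drops from 27 mm to 12 mm toward the tail. I'll go above the stand and tilt the tool to level the handle.

Emit:
arm_command --targets '[0, 0, 0, -40, 0, 1, 1, 0, 0, 8, -80, -5, 1, 1, 0, 0, 16, -110, -12, 1, 1, 0, 0, 24, -140, -20, 1, 1, 0, 0, 32, -160, -28, 1, 1, 0, 0, 40, -166.5, -32.6, 1, 1, 0, 0, 48, -166.5, -32.6, 1, 1, 0, 0, 56, -166.5, -32.6, 1, 1, 0, 0, 64, -166.5, -32.6, 1, 1, 0, 0, 72, -166.5, -32.6, 1, 1, 0, 0, 80, -166.5, -32.6, 1, 1, 0, 0, 82.4, -166.5, -32.6, 1, 1, 0, 0, 82.4, -166.5, -32.6, 1, 1, 0, 0, 82.4, -166.5, -32.6, 1, 1]'

```text
time: 17.85
tool_pos: [0.4714, -0.3534, 0.2356]
ee_rot: [-3.142, -0.0, 0.125]
wrist_force: [0.3, -0.1, -0.9]
width: 0.0174
finger_force: 30.0
```

Emit:
arm_command --targets '[0, -5, 0, -1.5, 0, 0, 1, 0, -9.4, 0, -3, 0, 0, 1, 0, -9.4, 0, -3, 0, 40, 1, 0, -9.4, 0, -3, 0, 80, 1, 0, -9.4, 0, -3, 0, 100, 1, 0, -9.4, 0, -3, 0, 100, 1, 0, -9.4, 0, -3, 0, 100, 1]'

```text
time: 18.55
tool_pos: [0.4684, -0.3545, 0.136]
ee_rot: [3.142, 0.164, 0.124]
wrist_force: [0.8, 0.2, -1.5]
width: 0.0179
finger_force: 30.0
```

```bash
python3 - <<'E'
from h import *
st()
G=np.array([.4709,-.3536]); a=np.radians(7.1)
for n in("top","scene"):
    s,W=snap(n); h=cv2.cvtColor(s["color"],cv2.COLOR_RGB2HSV)
    d=W[...,:2]-G; al=(d[...,0]*np.cos(a)+d[...,1]*np.sin(a))*1000; la=(-d[...,0]*np.sin(a)+d[...,1]*np.cos(a))*1000
    near=(abs(la)<25)&(W[...,2]>.11)&(W[...,2]<.20)
    wood=near&(h[...,1]>80)&(h[...,0]>3)&(h[...,0]<25)
    print(n,wood.sum(),'al',np.percentile(al[wood],[1,99]).round(1) if wood.sum() else '')
    for k in range(-110,70,20):
        q=(wood if k<30 else near)&(al>k)&(al<=k+20)
        if q.sum()>4: print('  al',k,q.sum(),'ztop',np.percentile(W[q][:,2],85).round(4),'lat',np.percentile(la[q],[5,50,95]).round(1))
from scipy.spatial.transform import Rotation as R
o=robot.get_obs(); A=R.from_euler('xyz',o["ee_rot"])
g=o["tool_pos"]-.019*A.as_matrix()[:,2]; print('grasp pt',g.round(4), 'need to (.4709,-.3536,.104) in tool axes mm',(A.inv().apply(np.array([.4709,-.3536,.104])-g)*1000).round(1))
E
```

```text
18.55 [ 0.4684 -0.3545  0.136 ] [180.    9.4   7.1] w 0.0179 F [ 0.8  0.2 -1.5] M [-0.04  0.09  0.01] 29.9971005320549 [-0.67  0.29  1.28 -0.12  1.68  0.77]
top 5 al [169.3 177.2]
scene 353 al [-90.    6.9]
  al -90 80 ztop 0.1631 lat [-12.9  -6.1   2.8]
  al -70 78 ztop 0.1631 lat [-12.8  -6.3   3.4]
  al -50 74 ztop 0.1632 lat [-13.4  -6.3   3.1]
  al -30 73 ztop 0.163 lat [-13.3  -6.4   3.7]
  al -10 44 ztop 0.163 lat [-8.3  0.4  5.3]
  al 30 12 ztop 0.1605 lat [-17.5 -12.1 -10.1]
  al 50 28 ztop 0.1632 lat [-13.  -11.4  -8.7]
grasp pt [ 0.4722 -0.3549  0.1567] need to (.4709,-.3536,.104) in tool axes mm [ 7.4 -1.6 52.2]
```

The handle is level, so I'll lower it into the notches and release.

Emit:
arm_command --targets '[0, 0, 0, 2, -1.5, 15, 1, 0, 0, 0, 4, -1.5, 28, 1, 0, 0, 0, 5.5, -1.5, 38, 1, 0, 0, 0, 6.5, -1.5, 46, 1, 0, 0, 0, 7.2, -1.5, 51, 1, 0, 0, 0, 7.4, -1.5, 52.5, 1, 0, 0, 0, 7.4, -1.5, 52.5, 1, 0, 0, 0, 7.4, -1.5, 52.5, 1]'

```text
time: 19.45
tool_pos: [0.4662, -0.3535, 0.0847]
ee_rot: [3.14, 0.165, 0.122]
wrist_force: [-2.4, 1.1, 6.4]
width: 0.0177
finger_force: 30.0
```

```bash
python3 - <<'E'
from h import *
st()
from scipy.spatial.transform import Rotation as R
o=robot.get_obs(); A=R.from_euler('xyz',o["ee_rot"])
print((o["tool_pos"]-.019*A.as_matrix()[:,2]).round(4))
E
```

```text
19.45 [ 0.4662 -0.3535  0.0847] [179.9   9.4   7. ] w 0.0177 F [-2.4  1.1  6.4] M [ 0.33  0.99 -0.1 ] 30.00167727470398 [-0.67  0.31  1.36 -0.12  1.59  0.78]
[ 0.4693 -0.3531  0.1034]
```

It has seated with about 7 N of contact force. Releasing and lifting away.

Emit:
arm_command --targets '[0, 0, 0, 0, 0, 0, -1, 0, 0, 0, 0, 0, 0, -1, 0, 0, 0, 0, 0, 0, -1, 0, 0, 0, 0, 0, 0, -1, 0, 0, 0, 0, 0, 0, -1, 0, 0, 0, 0, 0, 0, -1, 0, 0, 0, 0, 0, 0, -1, 0, 0, 0, 0, 0, 0, -1, 0, 0, 0, -3, 0, -20, -1, 0, 0, 0, -10, 0, -60, -1, 0, 0, 0, -18, 0, -110, -1, 0, 0, 0, -26, 0, -160, -1, 0, 0, 0, -110, -150, -180, -1, 0, 0, 0, -150, -200, -190, -1, 0, 0, 0, -150, -200, -190, -1, 0, 0, 0, -150, -200, -190, -1, 0, 0, 0, -150, -200, -190, -1, 0, 0, 0, -150, -200, -190, -1, 0, 0, 0, -150, -200, -190, -1]'

```text
time: 21.35
tool_pos: [0.3261, -0.169, 0.2951]
ee_rot: [3.14, 0.162, 0.123]
wrist_force: [0.2, -0.1, -0.4]
width: 0.0939
finger_force: 0.0
```

```bash
python3 - <<'E'
from h import *
look('g1.png')
s,W=snap("top")
C=s["color"];hsv=cv2.cvtColor(C,cv2.COLOR_RGB2HSV);z=W[...,2]
m=np.zeros_like(z,bool); m[190:275,385:445]=1
m&=(z>.08)&(z<.14)&(hsv[...,1]>70)&(hsv[...,0]<25); p=W[m]
print(cv2.minAreaRect((p[:,:2]*1000).astype(np.float32)),np.median(p[:,2]),'z by x',[np.median(p[(p[:,0]>a)&(p[:,0]<a+.03),2]).round(4) for a in(.38,.41,.44,.47)])
s2,_=snap("scene")
im=np.hstack([cv2.resize(C[185:275,385:460],(333,400)),cv2.resize(s2["color"][310:410,270:390],(467,400))])
cv2.imwrite("pics/h.png",cv2.cvtColor(im,cv2.COLOR_RGB2BGR))
E
```

```text
21.35 [ 0.3261 -0.169   0.2951] [179.9   9.3   7.1] w 0.0939 F [ 0.2 -0.1 -0.4] M [ 0.03  0.1  -0.03] 0.0 [-0.54 -0.22  1.49 -0.11  1.99  0.87]
top low 265 [array([508.5, -58.1]), array([65.5, 37.7]), np.float64(0.7)] ext x [477. 540.] y [-76. -40.] z 0.021
top low 261 [array([510.4, 196.3]), array([36.5, 61.9]), np.float64(89.9)] ext x [480. 540.] y [178. 214.] z 0.021
top low 254 [array([507.6,  89.7]), array([35.8, 61.4]), np.float64(88.8)] ext x [478. 538.] y [ 72. 108.] z 0.02
top low 257 [array([499.8,  27.5]), array([59.4, 37.4]), np.float64(88.6)] ext x [482. 518.] y [-2. 57.] z 0.021
scene low 54 [array([531.5, 181.6]), array([42.7, 21.9]), np.float64(33.5)] ext x [513. 543.] y [172. 200.] z 0.02
scene low 110 [array([521.1,  84.6]), array([39.5, 41.6]), np.float64(87.9)] ext x [502. 541.] y [ 65. 103.] z 0.02
scene low 102 [array([509. ,   6.9]), array([58.3, 30.4]), np.float64(44.0)] ext x [483. 520.] y [-9. 36.] z 0.02
scene low 252 [array([509.8, -63.1]), array([65. , 40.5]), np.float64(0.0)] ext x [479. 540.] y [-82. -44.] z 0.02
((0.0, 0.0), (0.0, 0.0), 0.0) nan z by x [np.float64(nan), np.float64(nan), np.float64(nan), np.float64(nan)]
  return _methods._mean(a, axis=axis, dtype=dtype,
  ret = ret.dtype.type(ret / rcount)
```

View pics/h.png

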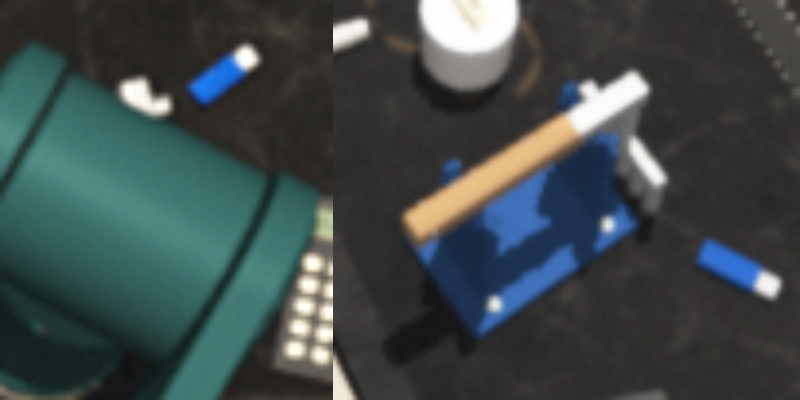

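The scene view shows the rake in the stand. I'll move the arm clear so the top camera can confirm it.

Emit:
arm_command --targets '[0, 0, 0, 0, -50, 0, -1, 0, 0, 0, 0, -100, 0, -1, 0, 0, 0, 0, -150, 0, -1, 0, 0, 0, 0, -200, 0, -1, 0, 0, 0, 0, -250, 0, -1, 0, 0, 0, 0, -300, 0, -1, 0, 0, 0, 0, -350, 0, -1, 0, 0, 0, 0, -400, 0, -1, 0, 0, 0, 0, -400, 0, -1, 0, 0, 0, 0, -400, 0, -1, 0, 0, 0, 0, -400, 0, -1]'

```text
time: 22.65
tool_pos: [0.2777, 0.227, 0.294]
ee_rot: [3.14, 0.165, 0.121]
wrist_force: [0.9, 0.6, -0.1]
width: 0.0944
finger_force: 0.0
```

```bash
python3 - <<'E'
from h import *
st()
s,W=snap("top")
C=s["color"];hsv=cv2.cvtColor(C,cv2.COLOR_RGB2HSV);z=W[...,2]
m=np.zeros_like(z,bool); m[190:275,385:445]=1
w0=np.load("W0.npy");h0=cv2.cvtColor(np.load("C0.npy"),cv2.COLOR_RGB2HSV)
for h,w in((h0,w0),(hsv,W)):
    k=m&(w[...,2]>.08)&(w[...,2]<.14)&(h[...,1]>70)&(h[...,0]<25); p=w[k]
    print(cv2.minAreaRect((p[:,:2]*1000).astype(np.float32)),'z by x',[np.median(p[(p[:,0]>a)&(p[:,0]<a+.03),2]).round(4) for a in(.38,.41,.44,.47)])
E
```

```text
22.65 [0.2777 0.227  0.294 ] [179.9   9.5   6.9] w 0.0944 F [ 0.9  0.6 -0.1] M [0.04 0.09 0.01] 0.0 [ 0.47 -0.23  1.5   0.06  2.02  1.94]
((441.0018615722656, -359.7185974121094), (119.6207046508789, 26.25189971923828), 7.988645553588867) z by x [np.float64(0.1079), np.float64(0.1087), np.float64(0.108), np.float64(0.1072)]
((437.28448486328125, -355.40460205078125), (118.92293548583984, 19.20427131652832), 7.3680572509765625) z by x [np.float64(0.1094), np.float64(0.1084), np.float64(0.108), np.float64(0.1074)]
```

The rake is back within about 4 mm of where it started, and level. The blocks are in tolerance, so I'm handing in.

```bash
python3 -c "
from h import *
print(robot.close_job())"
```

```text
the job is handed in; nothing more can be done
None
```

I spread the four blocks one per field, all flat, put the rake back level in its stand, and handed the job in at about 23 s; the hand-in returned no verdict. The last top view put three blocks within 2 mm of their field's middle and the fourth about 21 mm off (limit 28 mm), because the rake rode over the blocks on its final stroke.

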